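# Clear the bread board into its crumb tray

### The job

Clear the broken rusks off the raised bread board: lift the yellow lid off the crumb tray by its knob and set it aside flat on the cork mat, then with the scraper block push every piece off the open end of the board into the tray, never touching the food with the fingers. Then stand the scraper back upright on its blue mat and put the lid back on the tray, fully home and level. Leave the mug and the sugar jar where they are.

Things in the scene. Friction and masses are not known exactly. Their poses are not given: they have to be found in the camera images.
- board (a point): centre of the top of the raised bread board of pale grey stone between wooden rails (fixed, top 100 mm above the table): 240 mm long along its y, 224 mm wide along x, z up. A rail 12 mm high, 24 mm wide runs along each long side (ending 16 mm short of the +y end), 176 mm between the rails. Both ends are open: the +y end (y = +120 mm) meets the crumb tray, the -y end drops to the table
- tray (a point): centre of the mouth of the grey crumb tray, at rim height (100 mm above the table, flush with the board), same axes as the board and 184 mm from its centre along +y; fixed. Inside 224 mm (x) by 112 mm (y), 94 mm deep, walls 8 mm thick, the near wall touching the board's end
- lid: loose yellow lid, 0.25 kg: plate 246 (x) by 134 (y) mm, 8 mm thick; origin at the centre of the plate's underside, z up. A step below it, 212 by 100 mm and 8 mm deep, drops into the tray's mouth; seated, origin and point tray coincide (either way round). Dark bar knob on top, 54 mm long (x), 20 mm thick (y), from 8 to 48 mm above the origin. Starts on the tray
- cork_mat: fixed flat cork mat 230 (x) by 130 (y) mm, 4 mm thick, where the lid is set aside; origin at the centre of its underside, z up
- blue_mat: fixed flat blue mat 190 (x) by 110 (y) mm, 4 mm thick, where the scraper stands at first and belongs afterwards; origin at the centre of its underside, z up
- scraper: loose scraper block, about 0.22 kg, standing upright: green foot 84 mm long (x), 34 mm thick (y), 24 mm high with a black edge at its underside; above it a white handle 56 mm long (x), 20 mm thick (y), from 24 to 72 mm above the underside. Origin at the centre of the underside, z up
- mug: blue mug, 80 mm across, 90 mm high, a bystander; origin under its centre
- sugar_jar: glass jar with black cap, 90 mm across, 120 mm high, a bystander; origin under its centre
- rusk1: loose broken rusk piece, toast brown with a darker crust, 48 (x) by 34 (y) by 13 mm thick, lying flat on the board at first; origin at the centre of its underside. Absent in some starts
- rusk2: loose broken rusk piece, toast brown with a darker crust, 44 (x) by 36 (y) by 13 mm thick, lying flat on the board at first; origin at the centre of its underside. Absent in some starts
- rusk3: loose broken rusk piece, toast brown with a darker crust, 50 (x) by 30 (y) by 13 mm thick, lying flat on the board at first; origin at the centre of its underside. Absent in some starts
- rusk4: loose broken rusk piece, toast brown with a darker crust, 46 (x) by 34 (y) by 13 mm thick, lying flat on the board at first; origin at the centre of its underside. Absent in some starts
- rusk5: loose broken rusk piece, toast brown with a darker crust, 42 (x) by 38 (y) by 13 mm thick, lying flat on the board at first; origin at the centre of its underside. Absent in some starts
- rusk6: loose broken rusk piece, toast brown with a darker crust, 48 (x) by 32 (y) by 13 mm thick, lying flat on the board at first; origin at the centre of its underside. Absent in some starts

How it is judged:
By the outcome, as a careful person would: the job done as asked, in the order asked, and still so for the second after the job is handed in, with the robot touching nothing.
Of rusk1, rusk2, rusk3, rusk4, rusk5, rusk6 only 4 to 6 are there at a start; the rules pass over those that are not, and their reading is None.
At some moment in a run one of rusk1, rusk2, rusk3, rusk4, rusk5, rusk6, scraper, lid may be knocked a few centimetres aside while the robot is not near it.
Once in a run the grip may slacken for a moment while it holds something.
It also fails if it takes over 192 s, if anything falls off the work surface, if the arm or the gripper's body presses on something with over 40 N, if the wrist force passes 120 N, or if a joint passes its speed limit or range.

### The arm

A 7-joint arm with a two-finger parallel gripper is mounted at the origin on the work surface. World frame = base frame: x ahead of the robot, y to its left, z up, the work surface at z = 0. Lengths are in m, angles in rad, forces in N, time in s.
With the tool pointing down it reaches from about 0.4 to 0.85 m from the base axis. Payload 4.5 kg.
Tool frame: the origin (TCP) lies on the centre line of the jaws, within the pads' length; the fingertips stand 14 mm ahead of it and the grasp point (between the pads) lies 5 mm behind it (r.tcp_to_tips is the z of the fingertips in the tool frame, in m); z points along the fingers, y is the direction in which the jaws open and shut (so a half turn about z gives the same grasp; the last joint's range is limited). The gripper opens to 88 mm and grips with 3 to 60 N. Pads are 18 mm wide; open, the fingers measure 123 mm over their backs; the gripper's body (75 mm by 187 mm) begins 45 mm behind the grasp point.
Start: joints at [1.147, 0.689, -0.195, 1.565, 0.157, 0.902, -0.215], TCP at [0.276, -0.561, 0.253] pointing down, gripper open.
Joint ranges: [-3.01, 3.01], [-0.46, 2.08], [-1.47, 1.51], [0.13, 2.56], [-1, 4.14], [0.04, 2.09], [-2.66, 2.66]. Speed limits (rad/s): [2.57, 2.57, 3.14, 3.14, 3.14, 3.14, 3.14].

### API

Orientations are given as a unit quaternion [x, y, z, w].
In Python, from plant import r, viewer gives the robot as it stands.
- The arm moves only by the shell command python3 -m inch 'ROWS' [FORCE]. ROWS is JSON, a list of rows, each a list of 3 entries, a list of its own where there are three numbers: the closure, from 0 (fully open) to 1 (shut), then the shift along the tool's x, y, z in cm, then the turn about the tool's z in degrees. In form: [[fingers, [x, y, z], yaw], ...]. A call has 1 to 20 rows; each row is the pose to reach, as a shift and turn from the pose commanded when the call began, along the tool's axes at that moment; what a row does not reach only later rows make up. A row lasts 1/10 s, in which the tool goes at most 50 mm and 8.59 degrees, less where a joint would pass 70% of its speed; a pose out of reach is approached as far as the arm can. A call with a gripper value outside its range is refused whole. The fingers move at their own pace and stop on an object; FORCE is the grip in N (left out, the last holds). Time passes only in rows, so rows that repeat a pose let the fingers close. It gives the time, the measured TCP pose, the force and the opening at its end, in the units of the state.
- r.get_state(): the state, without advancing time (a new reading comes with each control period).
- viewer.snapshot(name): name is "side" or "top"; returns the picture (400x640x3 uint8, red, green, blue); there is no depth.
- viewer.camera_params(name): a dict with "intrinsics" (3x3 intrinsics, pixels), "world_to_cam" (4x4, takes a point from world to camera coordinates). Camera axes: x right, y up, looking along -z (the intrinsics and any distortion apply to the point x, -y, -z); pixel columns grow to the right and rows downward; lengths in m; the calibration is good to about 2 mm. A picture is of the moment at which its call begins. camera_params takes no time and is no camera call.
- r.finish_job(): hands the job in, once; it reports no verdict.
Trained networks look in the newest picture that a camera, given by its name, has taken for a name from the list of things; names that differ only in an ending like _2 or _b are one class to them, and where a whole thing is asked for, a point or a joint stands for the part that bears it (a point fixed in the world has none). Each returns a list of dicts, best first, with "p" (0 to 1); they miss things now and then, are a little off and sometimes report something else, mostly with a low value. They report only what shows in the picture. A call takes as long as a camera call.
- viewer.outline_of(camera, name): "pixels" (400x640 bool, what is visible of it) and "bbox" ([left, top, width, height] in pixels, round what is visible of it).
The state is a dict: "clock": time; "q": joint angles; "qd": joint speeds; "joint_torque": joint torques, N m; "tool_pos": TCP position; "eef_rot": TCP orientation; "contact_force": force on the tool from outside, world axes, zero at the start; "moment": the same for the moment, N m; "opening": opening from 0.0 (shut) to 1.0 (fully open).
Only numpy, scipy, OpenCV 4.12 (cv2) and the standard library are available. Lean on these libraries where they do the work, as an engineer would, in place of code of your own. Each camera call takes 0.05 s, during which the arm holds its last target.

## Working session

There is one attempt and no reset: what is moved stays moved. The work goes in short steps, Python scripts to look and compute and a shell command to move; the robot and the scene stay as the last step left them, time stands still between calls to the robot, and variables do not carry over. Pictures are saved under pics/ and viewed, and the job is handed in when it is done.

```bash
ls; mkdir -p pics; python3 - <<'E'
from plant import r, viewer
import cv2
s=r.get_state(); print(s['clock'],s['tool_pos'],s['eef_rot'],s['contact_force'],s['opening'])
for n in ('side','top'):
    im=viewer.snapshot(n); cv2.imwrite(f'pics/{n}0.png',im[:,:,::-1])
    p=viewer.camera_params(n); print(n,p)
E
```

```text
pics
0.0 [ 0.27591803 -0.56010416  0.25191458] [ 9.73907788e-01  2.26942138e-01 -2.82781373e-04 -8.97675885e-04] [-0.58008563  0.39922993  0.49158058] 1.0013048953777968
side {'intrinsics': array([[461.07587539,   0.        , 326.86173632],
       [  0.        , 461.07587539, 203.92947582],
       [  0.        ,   0.        ,   1.        ]]), 'world_to_cam': array([[-0.99149592, -0.12907132, -0.01662653,  0.57102971],
       [ 0.06186254, -0.57985968,  0.81236431, -0.12369229],
       [-0.11449399,  0.80442734,  0.58291319, -1.24767888],
       [ 0.        ,  0.        ,  0.        ,  1.        ]])}
top {'intrinsics': array([[471.27486541,   0.        , 316.23434347],
       [  0.        , 471.27486541, 201.43534187],
       [  0.        ,   0.        ,   1.        ]]), 'world_to_cam': array([[-0.01598211, -0.99985825, -0.0052968 ,  0.00860672],
       [ 0.9954341 , -0.01640952,  0.0940302 , -0.5820055 ],
       [-0.09410379, -0.00376982,  0.99555525, -1.2111947 ],
       [ 0.        ,  0.        ,  0.        ,  1.        ]])}
```

View pics/side0.png

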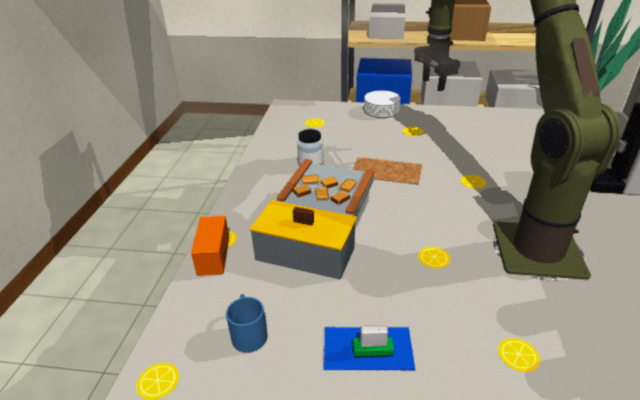

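View pics/top0.png

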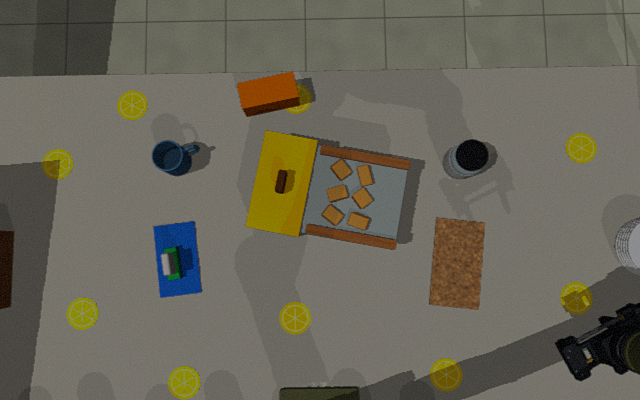

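```bash
cat > h.py <<'E'
from plant import r, viewer
import numpy as np, cv2
from scipy.spatial.transform import Rotation as R
def cam(c):
    p=viewer.camera_params(c); return np.array(p['intrinsics']),np.array(p['world_to_cam'])
def proj(c,P):
    K,T=cam(c); P=np.atleast_2d(P); q=P@T[:3,:3].T+T[:3,3]; q=q*[1,-1,-1]
    q=q@K.T; return q[:,:2]/q[:,2:]
def back(c,uv,z):
    K,T=cam(c); uv=np.atleast_2d(uv).astype(float)
    d=np.c_[uv,np.ones(len(uv))]@np.linalg.inv(K).T*[1,-1,-1]
    d=d@T[:3,:3]; o=-T[:3,:3].T@T[:3,3]
    return o+d*((z-o[2])/d[:,2])[:,None]
def rect(c,mask,z):
    """min-area rectangle in world plane z: centre, (long,short), yaw deg of long axis relative to world x"""
    cs,_=cv2.findContours(mask.astype(np.uint8),cv2.RETR_EXTERNAL,cv2.CHAIN_APPROX_NONE)
    k=max(cs,key=cv2.contourArea)[:,0,:]
    w=back(c,k,z)[:,:2]
    (cx,cy),(a,b),t=cv2.minAreaRect((w*1000).astype(np.float32))
    if a<b: a,b,t=b,a,t+90
    t=(t+90)%180-90
    return np.array([cx,cy])/1000,(round(a,1),round(b,1)),round(t,2)
def snap(c,name=None):
    im=viewer.snapshot(c)
    if name: cv2.imwrite(f'pics/{name}.png',np.ascontiguousarray(im[:,:,::-1]))
    return im
def to(x,y,z,yaw):
    """world TCP target, yaw = angle (deg) of tool x axis relative to world x (mod 180) -> tool shift cm, turn deg"""
    s=r.get_state(); M=R.from_quat(s['eef_rot']).as_matrix(); p=np.array(s['tool_pos'])
    cur=np.degrees(np.arctan2(M[1,0],M[0,0]))
    d=(np.array([x,y,z])-p)
    # use pure-vertical frame
    sh=M.T@d*100
    t=-((yaw-cur+90)%180-90)
    print('t',round(s['clock'],2),'pos',p.round(4),'yaw',round(cur,2),'tilt',round(np.degrees(np.arccos(-M[2,2])),2),'F',np.round(s['contact_force'],1),'open',round(s['opening'],3),'q7',round(s['q'][6],2),'-> shift cm',sh.round(2),'turn',round(t,1))
    return sh,t
E
python3 - <<'E'
from h import *
zt={'lid':.108,'cork_mat':.004,'blue_mat':.004,'scraper':.028,'rusk1':.113,'mug':.09,'sugar_jar':.12}
for c in ['top']:
    snap(c)
    for n,z in zt.items():
        for o in viewer.outline_of(c,n):
            print(c,n,round(o['p'],2),o['bbox'],*rect(c,o['pixels'],z))
E
```

```text
top lid 0.77 [243.9, 133.1, 78.1, 103.1] [0.62203088 0.08337329] (245.8, 134.5) -12.06
top cork_mat 0.97 [425.0, 219.3, 62.7, 89.9] [ 0.4142753 -0.3697045] (231.3, 131.2) -7.31
top blue_mat 0.94 [153.8, 221.6, 48.9, 76.2] [0.43783994 0.37020975] (189.0, 111.9) 7.45
top scraper 0.67 [160.9, 248.2, 20.6, 28.8] [0.42666324 0.37898221] (83.4, 50.3) 10.34
top scraper 0.52 [301.3, 146.1, 109.4, 104.1] [ 0.59512775 -0.10399719] (250.9, 240.0) 78.59
top rusk1 0.82 [357.5, 166.1, 12.3, 21.4] [ 0.63789227 -0.12099636] (48.6, 31.7) 12.53
top rusk1 0.79 [318.6, 206.0, 23.2, 16.8] [ 0.5413573  -0.03883866] (44.5, 34.4) 50.44
top rusk1 0.66 [328.5, 158.1, 25.2, 24.4] [ 0.65186304 -0.06282673] (46.9, 39.4) 39.7
top rusk1 0.63 [352.0, 188.1, 17.3, 18.1] [ 0.58150885 -0.11274984] (40.0, 38.2) 32.7
top rusk1 0.62 [329.2, 181.7, 18.3, 19.2] [ 0.59508655 -0.0527715 ] (49.3, 37.2) -74.94
top rusk1 0.51 [347.7, 211.5, 22.9, 21.3] [ 0.52568475 -0.10212582] (48.9, 32.8) 62.35
top mug 0.72 [155.4, 140.4, 44.0, 37.7] [0.69292285 0.35553281] (113.6, 86.1) 77.6
top sugar_jar 0.72 [439.1, 137.5, 48.8, 43.4] [ 0.67169012 -0.36807837] (118.7, 87.9) -57.3
```

```bash
python3 -c "
from h import *
to(.622,.0834,.25,-12)"
```

```text
t 0.5 pos [ 0.2762 -0.5606  0.2527] yaw 26.23 tilt 0.0 F [ 0.2  0.5 -0. ] open 0.997 q7 -0.22 -> shift cm [ 59.48 -42.49   0.27] turn 38.2
```

```bash
python3 -m inch '[[0,[4,-3,0],8],[0,[8,-6,0],16],[0,[12,-9,0],24],[0,[16,-12,0],32],[0,[20,-15,0],38.2],[0,[24,-18,0],38.2],[0,[28,-20,0],38.2],[0,[32,-23,0],38.2],[0,[36,-26,0],38.2],[0,[40,-29,0],38.2],[0,[44,-31.5,0],38.2],[0,[48,-34,0],38.2],[0,[52,-37,0],38.2],[0,[56,-40,0],38.2],[0,[59.5,-42.5,0],38.2],[0,[59.5,-42.5,0],38.2]]'; python3 -c "
from h import *
to(.622,.0834,.128,-12)"
```

```text
clock: 2.1
tool_pos: [0.6239, 0.0929, 0.2523]
eef_rot: [0.995, -0.099, 0.001, -0.003]
contact_force: [-0.4, 0.9, 0.2]
opening: 0.999
t 2.1 pos [0.6239 0.0929 0.2523] yaw -11.34 tilt 0.38 F [-0.4  0.9  0.2] open 0.999 q7 -1.92 -> shift cm [-1.000e-02  1.050e+00  1.242e+01] turn 0.7
```

```bash
python3 -m inch '[[0,[0,0,0],0],[0,[0,0,0],0]]'; python3 -c "
from h import *
to(.622,.0834,.128,-12)"
```

```text
clock: 2.3
tool_pos: [0.6216, 0.0815, 0.2527]
eef_rot: [0.994, -0.105, -0.0, 0.001]
contact_force: [0.0, -0.4, -0.2]
opening: 1.002
t 2.3 pos [0.6216 0.0815 0.2527] yaw -12.09 tilt 0.1 F [ 0.  -0.4 -0.2] open 1.002 q7 -1.92 -> shift cm [ 0.   -0.21 12.47] turn -0.1
```

```bash
python3 -m inch '[[0,[0,0,4],0],[0,[0,0,8],0],[0,[0,0,11],0],[0,[0,0,12.4],0],[0,[0,0,12.4],0],[0,[0,0,12.4],0]]' 40; python3 -c "
from h import *
to(.622,.0834,.128,-12)"
```

```text
clock: 2.9
tool_pos: [0.623, 0.0827, 0.13]
eef_rot: [0.994, -0.105, 0.001, -0.0]
contact_force: [0.3, 0.7, 0.3]
opening: 0.997
t 2.9 pos [0.623  0.0827 0.13  ] yaw -12.04 tilt 0.11 F [0.3 0.7 0.3] open 0.997 q7 -1.91 -> shift cm [-0.11 -0.05  0.2 ] turn -0.0
```

```bash
python3 -m inch '[[0.5,[0,0,0.1],0],[0.9,[0,0,0.1],0],[0.9,[0,0,0.1],0],[0.9,[0,0,0.1],0],[0.9,[0,0,0.1],0],[0.9,[0,0,0.1],0]]' 40; python3 -c "
from h import *
to(.622,.0834,.25,-12)"
```

```text
clock: 3.5
tool_pos: [0.6222, 0.0836, 0.1278]
eef_rot: [0.995, -0.104, 0.0, 0.0]
contact_force: [0.4, 0.3, -0.5]
opening: 0.477
t 3.5 pos [0.6222 0.0836 0.1278] yaw -11.97 tilt 0.01 F [ 0.4  0.3 -0.5] open 0.477 q7 -1.91 -> shift cm [-1.000e-02  2.000e-02 -1.222e+01] turn 0.0
```

```bash
python3 -m inch '[[0.95,[0,0,0],0],[0.95,[0,0,0],0],[0.95,[0,0,0],0],[0.95,[0,0,0],0],[0.95,[0,0,0],0],[0.95,[0,0,0],0]]' 40; python3 -m inch '[[0.95,[0,0,-0.5],0],[0.95,[0,0,-1],0],[0.95,[0,0,-2],0],[0.95,[0,0,-3],0],[0.95,[0,0,-5],0],[0.95,[0,0,-7],0],[0.95,[0,0,-9],0],[0.95,[0,0,-9],0]]'; python3 -c "
from h import *
to(.4143,-.3697,.2,-7.3); snap('side','s1');snap('top','t1')"
```

```text
clock: 4.1
tool_pos: [0.6221, 0.0836, 0.1277]
eef_rot: [0.995, -0.104, 0.0, 0.0]
contact_force: [0.8, 0.2, 0.5]
opening: 0.225
clock: 4.9
tool_pos: [0.6243, 0.0837, 0.2213]
eef_rot: [0.995, -0.104, 0.003, -0.001]
contact_force: [1.1, -0.0, -2.0]
opening: 0.224
t 4.9 pos [0.6243 0.0837 0.2213] yaw -11.98 tilt 0.41 F [ 1.1 -0.  -2. ] open 0.224 q7 -1.92 -> shift cm [-11.14  48.72   1.94] turn -4.7
```

View pics/s1.png

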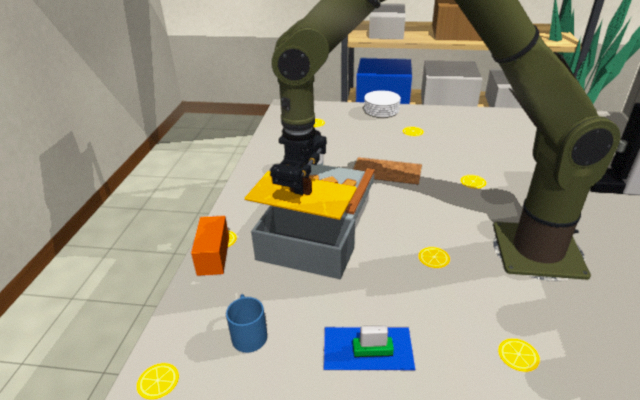

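```bash
python3 -m inch '[[0.95,[-0.5,2,0],-1],[0.95,[-1.2,5,0],-2],[0.95,[-2,9,0],-3],[0.95,[-3,13,0],-4],[0.95,[-4,17,0],-4.7],[0.95,[-5,21,0],-4.7],[0.95,[-6,25,0],-4.7],[0.95,[-7,29,0],-4.7],[0.95,[-8,33,0],-4.7],[0.95,[-9,37,0],-4.7],[0.95,[-10,41,0],-4.7],[0.95,[-10.6,44.5,0],-4.7],[0.95,[-11,47,0],-4.7],[0.95,[-11.1,48.7,0],-4.7],[0.95,[-11.1,48.7,0],-4.7],[0.95,[-11.1,48.7,0],-4.7],[0.95,[-11.1,48.7,0],-4.7]]'; python3 - <<'E'
from h import *
snap('top','t2')
z={'lid':.2,'cork_mat':.004}
for n in z:
  for o in viewer.outline_of('top',n): print(n,o['p'],*rect('top',o['pixels'],z[n]))
to(.4143,-.3697,.04,-7.3)
E
```

```text
clock: 6.7
tool_pos: [0.4132, -0.3678, 0.2172]
eef_rot: [0.998, -0.062, -0.0, -0.001]
contact_force: [-0.3, -0.6, -1.4]
opening: 0.225
lid 0.88 [ 0.48949158 -0.3748093 ] (134.3, 93.1) 82.67
t 6.85 pos [ 0.4132 -0.3685  0.2177] yaw -7.14 tilt 0.04 F [-0.8 -0.9 -2.7] open 0.222 q7 -1.09 -> shift cm [ 0.13  0.12 17.77] turn 0.2
```

View pics/t2.png

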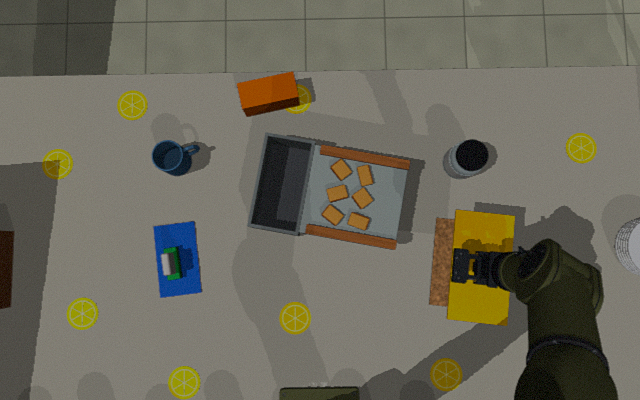

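```bash
python3 -m inch '[[0.95,[0.1,0.1,3],0.2],[0.95,[0.1,0.1,7],0.2],[0.95,[0.1,0.1,11],0.2],[0.95,[0.1,0.1,14],0.2],[0.95,[0.1,0.1,15.5],0.2],[0.95,[0.1,0.1,16.5],0.2],[0.95,[0.1,0.1,17],0.2],[0.95,[0.1,0.1,17.3],0.2],[0.95,[0.1,0.1,17.3],0.2]]'; python3 - <<'E'
from h import *
to(.4143,-.3697,.04,-7.3)
E
```

```text
clock: 7.75
tool_pos: [0.4139, -0.3713, 0.0454]
eef_rot: [0.998, -0.065, 0.001, 0.0]
contact_force: [0.3, 0.5, -2.8]
opening: 0.223
t 7.75 pos [ 0.4139 -0.3713  0.0454] yaw -7.47 tilt 0.09 F [ 0.3  0.5 -2.8] open 0.223 q7 -1.11 -> shift cm [ 0.01 -0.17  0.54] turn -0.2
```

```bash
python3 -m inch '[[0.95,[0,-0.1,0.2],0],[0.95,[0,-0.1,0.4],0],[0.95,[0,-0.1,0.45],0],[0.95,[0,-0.1,0.5],0],[0.95,[0,-0.1,0.5],0]]'; python3 - <<'E'
from h import *
to(.4143,-.3697,.04,-7.3)
E
```

```text
clock: 8.25
tool_pos: [0.4136, -0.37, 0.0398]
eef_rot: [0.998, -0.065, 0.0, 0.0]
contact_force: [-0.7, -0.1, -2.2]
opening: 0.221
t 8.25 pos [ 0.4136 -0.37    0.0398] yaw -7.47 tilt 0.01 F [-0.7 -0.1 -2.2] open 0.221 q7 -1.11 -> shift cm [ 0.07 -0.04 -0.02] turn -0.2
```

```bash
python3 -m inch '[[0.95,[0,0,0.1],0],[0.95,[0,0,0.1],0]]';  python3 -m inch '[[0,[0,0,0.1],0],[0,[0,0,0.1],0],[0,[0,0,0.1],0],[0,[0,0,0.1],0],[0,[0,0,0.1],0],[0,[0,0,0],0],[0,[0,0,0],0],[0,[0,0,0],0],[0,[0,0,0],0]]'
```

```text
clock: 8.45
tool_pos: [0.4136, -0.37, 0.0396]
eef_rot: [0.998, -0.065, 0.0, 0.0]
contact_force: [-0.8, 0.9, 5.7]
opening: 0.222
clock: 9.35
tool_pos: [0.4136, -0.37, 0.0387]
eef_rot: [0.998, -0.065, 0.0, 0.0]
contact_force: [0.8, 0.4, 0.8]
opening: 0.991
```

Released. Rise and check, then head for the scraper.

```bash
python3 -m inch '[[0,[0,0,-4],0],[0,[0,0,-8],0],[0,[0,0,-12],0],[0,[0,0,-16],0],[0,[0,0,-19],0],[0,[0,0,-19],0],[0,[0,0,-19],0]]'; python3 - <<'E'
from h import *
snap('top','t3')
z={'lid':.02,'scraper':.028}
for n in z:
  for o in viewer.outline_of('top',n): print(n,o['p'],*rect('top',o['pixels'],z[n]))
to(.4143,.3697,.23,7.4)
E
```

```text
clock: 10.05
tool_pos: [0.4135, -0.3699, 0.229]
eef_rot: [0.998, -0.065, 0.0, 0.0]
contact_force: [0.5, -0.3, -0.1]
opening: 1.0
lid 0.67 [ 0.41461578 -0.36877875] (245.6, 135.2) -7.5
lid 0.53 [0.43764636 0.3663812 ] (187.5, 111.5) 6.85
scraper 0.61 [0.42686649 0.37847003] (81.8, 46.9) 8.01
t 10.2 pos [ 0.4127 -0.3693  0.2273] yaw -7.46 tilt 0.18 F [0.4 0.2 0.6] open 0.998 q7 -1.09 -> shift cm [ -9.44 -73.29  -0.13] turn -14.9
```

View pics/t3.png

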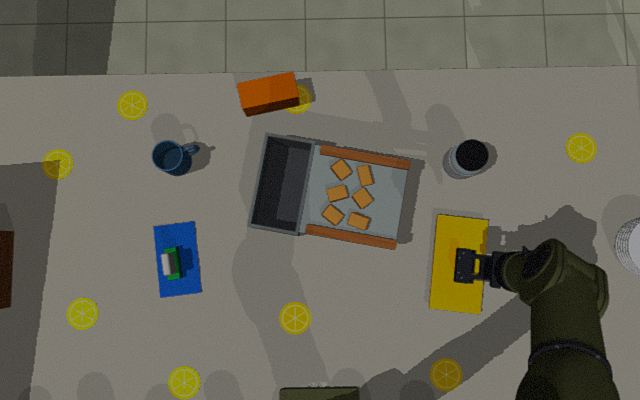

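```bash
python3 - <<'E'
from h import *
im=cv2.imread('pics/t3.png'); crop=im[240:290,145:205].copy()
cv2.imwrite('pics/c3.png',cv2.resize(crop,None,fx=10,fy=10,interpolation=0))
hsv=cv2.cvtColor(im,cv2.COLOR_BGR2HSV); H,S,V=cv2.split(hsv)
roi=np.zeros(H.shape,bool); roi[240:290,145:205]=1
w=roi&(S<60)&(V>110); g=roi&(H>45)&(H<80)&(S>100)
print(w.sum(),g.sum()); print(rect('top',w,.076)); print(rect('top',w|g,.028))
im2=cv2.imread('pics/s1.png'); cv2.imwrite('pics/cs1.png',cv2.resize(im2[315:375,315:420],None,fx=7,fy=7,interpolation=0))
E
```

```text
979 247
(array([0.42635452, 0.41300104]), (122.6, 32.4), 1.04)
(array([0.42476801, 0.42995938]), (127.5, 33.7), 1.04)
```

View pics/c3.png

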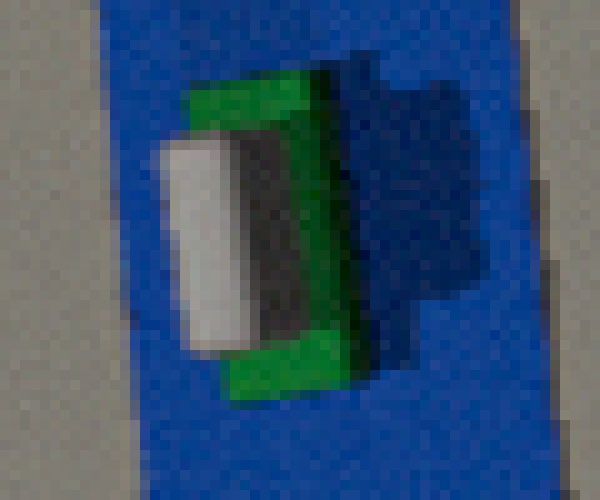

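View pics/cs1.png

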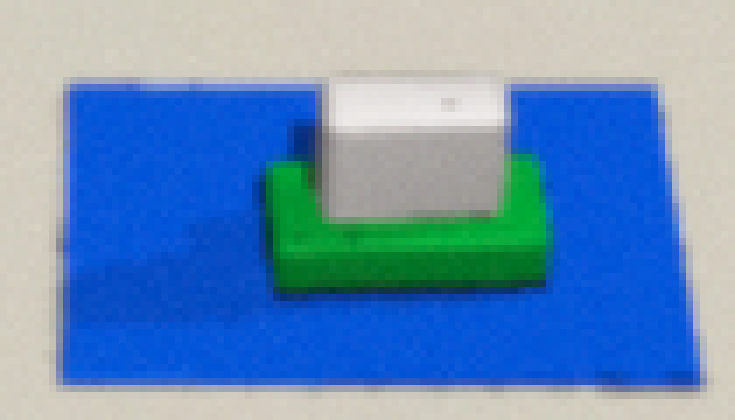

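```bash
python3 - <<'E'
from h import *
ft=back('top',[[164,248.4],[176.2,247],[180.2,278.3],[167.8,280]],.028)[:,:2]
ht=back('top',[[161,254.5],[168.3,253.3],[171.4,274.7],[164.2,275.5]],.076)[:,:2]
for q in (ft,ht):
    m=q.mean(0); d=(q[0]+q[1]-q[2]-q[3]); print(m,np.linalg.norm(d)/2,np.degrees(np.arctan2(d[1],d[0])),np.linalg.norm(q[0]-q[1]))
# side view
o=[ [0]]
s=back('side',[[361.8,326.3],[387.2,326.3],[387.2,333],[361.3,333]],.076)[:,:2]; print('side handle top',s.mean(0),s.round(3).tolist())
E
```

```text
[0.42651076 0.37645444] 0.08205061627248598 7.840100754017908 0.03196177431042515
[0.42552804 0.37610806] 0.053360585203738334 9.28988105153369 0.018454283002400575
side handle top [0.42669651 0.38267832] [[0.453, 0.377], [0.401, 0.371], [0.4, 0.388], [0.453, 0.394]]
```

```bash
python3 - <<'E'
from h import *
to(.53,-.2,.23,7.4)
to(.53,.2,.23,7.4)
to(.426,.377,.2,8)
E
```

```text
t 10.2 pos [ 0.4127 -0.3693  0.2273] yaw -7.46 tilt 0.18 F [0.4 0.2 0.6] open 0.998 q7 -1.09 -> shift cm [  9.43 -18.31  -0.27] turn -14.9
t 10.2 pos [ 0.4127 -0.3693  0.2273] yaw -7.46 tilt 0.18 F [0.4 0.2 0.6] open 0.998 q7 -1.09 -> shift cm [  4.23 -57.97  -0.19] turn -14.9
t 10.2 pos [ 0.4127 -0.3693  0.2273] yaw -7.46 tilt 0.18 F [0.4 0.2 0.6] open 0.998 q7 -1.09 -> shift cm [ -8.37 -74.16   2.86] turn -15.5
```

```bash
python3 -m inch '[[0,[2,-4,0],-3],[0,[4.5,-8.5,0],-6],[0,[7,-13,0],-9],[0,[9.4,-17.5,0],-12],[0,[9,-22,0],-15.5],[0,[8.4,-26.5,0],-15.5],[0,[7.8,-31,0],-15.5],[0,[7.2,-35.5,0],-15.5],[0,[6.6,-40,0],-15.5],[0,[6,-44.5,0],-15.5],[0,[5.4,-49,0],-15.5],[0,[4.8,-53.5,0],-15.5],[0,[4.2,-58,0],-15.5],[0,[1,-62,0],-15.5],[0,[-2,-66,1],-15.5],[0,[-5,-70,2],-15.5],[0,[-8.4,-74.2,2.8],-15.5],[0,[-8.4,-74.2,2.8],-15.5],[0,[-8.4,-74.2,2.8],-15.5],[0,[-8.4,-74.2,2.8],-15.5]]'; python3 - <<'E'
from h import *
to(.426,.377,.057,8)
E
```

```text
clock: 12.2
tool_pos: [0.4274, 0.3749, 0.1999]
eef_rot: [0.998, 0.069, -0.0, 0.001]
contact_force: [0.4, -1.1, -0.5]
opening: 0.997
t 12.2 pos [0.4274 0.3749 0.1999] yaw 7.94 tilt 0.15 F [ 0.4 -1.1 -0.5] open 0.997 q7 -2.21 -> shift cm [-0.1  -0.26 14.29] turn -0.1
```

```bash
python3 -m inch '[[0,[-0.1,-0.2,3],0],[0,[-0.1,-0.2,5],0],[0,[-0.1,-0.2,6],0],[0,[-0.1,-0.2,6],0],[0,[-0.1,-0.2,6],0]]'; python3 - <<'E'
from h import *
snap('side','s4')
to(.426,.377,.057,8)
E
```

```text
clock: 12.7
tool_pos: [0.4266, 0.3778, 0.1412]
eef_rot: [0.998, 0.069, 0.001, -0.0]
contact_force: [0.5, 0.1, -0.1]
opening: 1.005
t 12.75 pos [0.4265 0.3783 0.1416] yaw 7.95 tilt 0.1 F [-0.  -0.1  0.9] open 0.999 q7 -2.22 -> shift cm [-0.08  0.12  8.46] turn -0.0
```

View pics/s4.png

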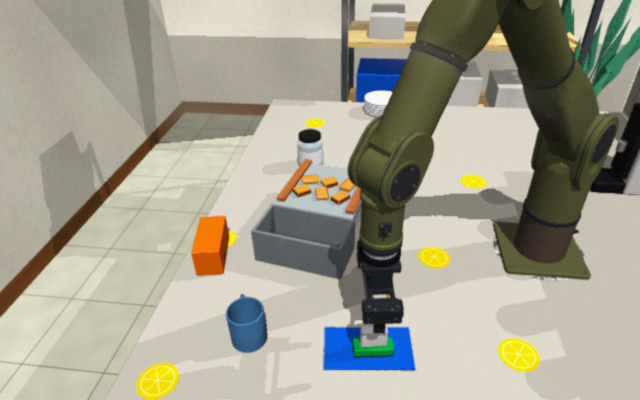

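The scraper is unmoved, on its mat near (373,345), under the gripper. Descend and grip.

```bash
python3 -m inch '[[0,[0,0.1,3],0],[0,[0,0.1,6],0],[0,[0,0.1,8],0],[0,[0,0.1,8.4],0],[0,[0,0.1,8.4],0],[0.5,[0,0.1,8.4],0],[0.95,[0,0.1,8.4],0],[0.95,[0,0.1,8.4],0],[0.95,[0,0.1,8.4],0],[0.95,[0,0.1,8.4],0],[0.95,[0,0.1,8.4],0],[0.95,[0,0.1,8.4],0],[0.95,[0,0.1,8.4],0],[0.95,[0,0.1,8.4],0],[0.95,[0,0.1,8.4],0],[0.95,[0,0.1,8.4],0],[0.95,[0,0.1,8.4],0]]' 50; python3 - <<'E'
from h import *
to(.426,.377,.057,8)
E
```

```text
clock: 14.45
tool_pos: [0.4256, 0.3776, 0.0566]
eef_rot: [0.998, 0.07, 0.0, -0.0]
contact_force: [-0.2, 1.2, -1.8]
opening: 0.219
t 14.45 pos [0.4256 0.3776 0.0566] yaw 8.04 tilt 0.0 F [-0.2  1.2 -1.8] open 0.219 q7 -2.22 -> shift cm [ 0.03  0.06 -0.04] turn 0.0
```

```bash
python3 -m inch '[[0.95,[0,0,-1],0],[0.95,[0,0,-3],0],[0.95,[0,0,-6],0],[0.95,[0,0,-10],0],[0.95,[0,0,-14],0],[0.95,[0,0,-17],0],[0.95,[0,0,-17],0]]';python3 - <<'E'
from h import *
im=snap('top','t5')
hsv=cv2.cvtColor(im,cv2.COLOR_RGB2HSV);H,S,V=cv2.split(hsv)
roi=np.zeros(H.shape,bool); roi[140:255,295:420]=1
m=roi&(H<12)&(S>140)
n,l,st,ce=cv2.connectedComponentsWithStats(m.astype(np.uint8))
for i in range(1,n):
    if st[i,4]>150: print(st[i],*rect('top',l==i,.112))
th=np.radians(-12); c=np.array([.622,.0834])-.184*np.array([-np.sin(th),np.cos(th)])
A=np.array([[np.cos(th),np.sin(th)],[-np.sin(th),np.cos(th)]])
for o in viewer.outline_of('top','rusk1'):
    p,s,a=rect('top',o['pixels'],.113); 
    cs,_=cv2.findContours(o['pixels'].astype(np.uint8),0,1); w=back('top',np.vstack(cs)[:,0],.113)[:,:2]
    b=(w-c)@A.T*1000
    print(round(o['p'],2),(A@(p-c)*1000).round(),s,a,b.min(0).round(),b.max(0).round())
for x,y in((-43,-97),(43,-97),(0,-97)): print(c+A.T@np.array([x,y])/1000)
E
```

```text
clock: 15.15
tool_pos: [0.4275, 0.379, 0.2315]
eef_rot: [0.998, 0.07, 0.003, -0.003]
contact_force: [1.2, 1.1, -1.8]
opening: 0.219
0.72 [ 1. 45.] (48.6, 35.8) -74.94 [-22.  19.] [26. 71.]
0.7 [59. 47.] (42.8, 36.7) 37.86 [36. 23.] [81. 72.]
0.69 [-57. -19.] (46.9, 31.7) 70.54 [-75. -42.] [-41.   5.]
0.68 [-54.  47.] (46.8, 34.2) 52.03 [-78.  22.] [-32.  73.]
0.6 [ 59. -13.] (49.5, 30.4) 10.88 [ 32. -34.] [85.  6.]
0.5 [  0. -16.] (44.3, 40.3) 32.33 [-27. -42.] [27.  8.]
[ 0.52151647 -0.18251927]
[ 0.60563716 -0.20039968]
[ 0.56357681 -0.19145948]
```

View pics/t5.png

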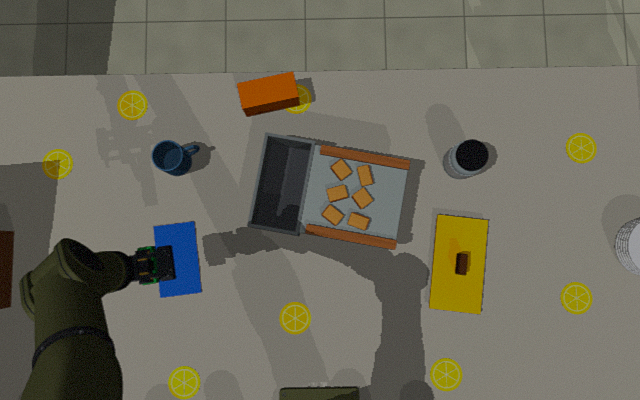

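```bash
cat >> h.py <<'E'
TH=np.radians(-12); BC=np.array([.622,.0834])-.184*np.array([-np.sin(TH),np.cos(TH)])
BA=np.array([[np.cos(TH),np.sin(TH)],[-np.sin(TH),np.cos(TH)]])
def bw(x,y): return BC+BA.T@np.array([x,y])/1000
def wb(p): return (np.atleast_2d(p)[:,:2]-BC)@BA.T*1000
E
python3 - <<'E'
from h import *
im=cv2.imread('pics/t5.png'); k=5; x0,y0=240,125
I=cv2.resize(im[y0:255,x0:400+20],None,fx=k,fy=k)[:,:]
I=cv2.resize(im[y0:250,x0:420],(720,500)); k=4
def line(a,b,z):
    p=proj('top',[[*bw(*a),z],[*bw(*b),z]]); p=((p+.5-[x0,y0])*k).astype(int)
    cv2.line(I,tuple(map(int,p[0])),tuple(map(int,p[1])),(0,255,0),1)
for s in(-1,1):
    line((88*s,-120),(88*s,104),.112);line((112*s,-120),(112*s,104),.112)
line((-88,-120),(88,-120),.1)
for s in (128,240): line((-112,s),(112,s),.1)
for s in(-112,112): line((s,128),(s,240),.1)
cv2.imwrite('pics/b5.png',I)
E
```

```text
(no output)
```

View pics/b5.png

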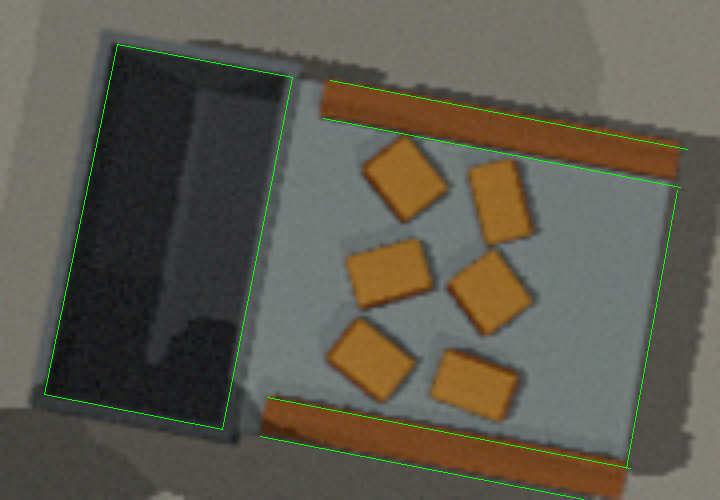

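```bash
python3 - <<'E'
from h import *
from scipy.optimize import least_squares
im=cv2.imread('pics/t5.png'); hsv=cv2.cvtColor(im,cv2.COLOR_BGR2HSV);H,S,V=cv2.split(hsv)
print(hsv[154,350],hsv[240,350],hsv[165,341],hsv[185,395])
m=((H<11)&(S>130)&(V>60)).astype(np.uint8)
m[:,:295]=0;m[:,420:]=0;m[:130]=0;m[255:]=0
n,l,st,ce=cv2.connectedComponentsWithStats(m)
for i in range(1,n):
    if st[i,4]>100:
        M=l==i; 
        print(st[i],rect('top',M,.112))
        pts=[]
        for u in range(st[i,0]+4,st[i,0]+st[i,2]-4):
            v=np.where(M[:,u])[0]; pts.append((u,v.min()-.5,v.max()+.5))
        pts=np.array(pts)
        for j,z in((1,.112),(2,.112)):
            w=back('top',pts[:,[0,j]],z)[:,:2]; f=np.polyfit(w[:,1],w[:,0],1)
            b=wb(w); print('edge',j,'yaw',-np.degrees(np.arctan(f[0])).round(2),'board x',b[:,0].mean().round(1),b[:,0].min().round(1),b[:,0].max().round(1))
E
```

```text
[ 14 202 115] [ 13 180 123] [ 17 179 155] [ 81  15 120]
```

```bash
python3 - <<'E'
from h import *
im=cv2.imread('pics/t5.png'); hsv=cv2.cvtColor(im,cv2.COLOR_BGR2HSV);H,S,V=cv2.split(hsv)
m=((S>120)).astype(np.uint8)
m[:,:300]=0;m[:,420:]=0;m[:130]=0;m[255:]=0
n,l,st,ce=cv2.connectedComponentsWithStats(m)
for i in range(1,n):
    if st[i,4]>700:
        M=l==i; 
        print(st[i],rect('top',M,.112))
        pts=[]
        for u in range(st[i,0]+5,st[i,0]+st[i,2]-5):
            v=np.where(M[:,u])[0]; pts.append((u,v.min()-.5,v.max()+.5))
        pts=np.array(pts)
        for j,z in((1,.112),(2,.112)):
            w=back('top',pts[:,[0,j]],z)[:,:2]; f=np.polyfit(w[:,1],w[:,0],1)
            b=wb(w); print('edge',j,'yaw',-np.degrees(np.arctan(f[0])).round(2),'board x',b[:,0].mean().round(1), b[:,1].mean().round())
E
```

```text
[320 145  90  25 861] (array([ 0.68308838, -0.12220812]), (222.4, 23.9), 78.78)
edge 1 yaw -11.27 board x 114.4 -2.0
edge 2 yaw -11.31 board x 90.6 -6.0
[305 224  92  26 883] (array([ 0.48736258, -0.08313983]), (221.6, 23.7), 78.8)
edge 1 yaw -11.28 board x -85.4 -5.0
edge 2 yaw -11.38 board x -108.8 -9.0
```

```bash
cat >> h.py <<'E'
TH=np.radians(-11.35); BC=np.array([.5866,-.0952])
BA=np.array([[np.cos(TH),np.sin(TH)],[-np.sin(TH),np.cos(TH)]])
def tob(x,y,z): return to(*bw(x,y),z,-11.35)
def cur():
    s=r.get_state(); print('board frame',wb(s['tool_pos']).round(1),'z',s['tool_pos'][2].round(4))
E
python3 - <<'E'
from h import *
tob(-20,190,.225)
tob(-43,-90,.225)
E
```

```text
t 15.25 pos [0.4254 0.3772 0.2272] yaw 8.03 tilt 0.02 F [-1.1  0.4 -2.8] open 0.217 q7 -2.22 -> shift cm [13.79 30.44  0.22] turn 19.4
t 15.25 pos [0.4254 0.3772 0.2272] yaw 8.03 tilt 0.02 F [-1.1  0.4 -2.8] open 0.217 q7 -2.22 -> shift cm [ 2.33 56.09  0.21] turn 19.4
```

```bash
python3 -m inch '[[0.95,[2,4,0],3],[0.95,[4,8,0],6],[0.95,[6,12.5,0],9],[0.95,[8,17,0],12],[0.95,[10,21.5,0],15],[0.95,[12,26,0],18],[0.95,[13.5,30,0],19.4],[0.95,[12,34.5,0],19.4],[0.95,[10,39,0],19.4],[0.95,[8,43.5,0],19.4],[0.95,[6,48,0],19.4],[0.95,[4,52.5,0],19.4],[0.95,[2.3,56.1,0],19.4],[0.95,[2.3,56.1,0],19.4],[0.95,[2.3,56.1,0],19.4],[0.95,[2.3,56.1,0],19.4]]'; python3 - <<'E'
from h import *
tob(-43,-90,.154)
snap('side','s6');snap('top','t6')
E
```

```text
clock: 16.85
tool_pos: [0.5265, -0.1729, 0.2256]
eef_rot: [0.995, -0.098, -0.001, -0.001]
contact_force: [0.7, 0.2, -1.4]
opening: 0.221
t 16.85 pos [ 0.5265 -0.1729  0.2256] yaw -11.25 tilt 0.16 F [ 0.7  0.2 -1.4] open 0.221 q7 -1.51 -> shift cm [0.08 0.21 7.16] turn 0.1
```

View pics/s6.png

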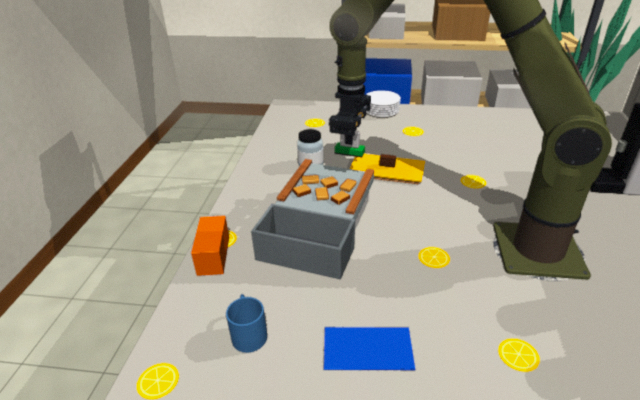

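View pics/t6.png

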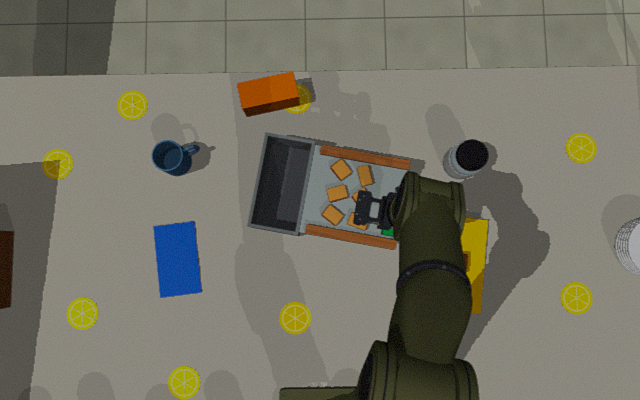

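```bash
python3 -m inch '[[0.95,[0.1,0.2,2],0.1],[0.95,[0.1,0.2,4],0.1],[0.95,[0.1,0.2,5.5],0.1],[0.95,[0.1,0.2,6.2],0.1],[0.95,[0.1,0.2,6.2],0.1],[0.95,[0.1,0.2,6.2],0.1],[0.95,[0.1,0.2,6.2],0.1]]'; python3 - <<'E'
from h import *
tob(-43,-90,.154);cur()
E
```

```text
clock: 17.65
tool_pos: [0.528, -0.1769, 0.1655]
eef_rot: [0.995, -0.1, 0.001, 0.0]
contact_force: [-0.5, -0.0, -2.5]
opening: 0.221
t 17.65 pos [ 0.528  -0.1769  0.1655] yaw -11.45 tilt 0.1 F [-0.5 -0.  -2.5] open 0.221 q7 -1.51 -> shift cm [-0.16 -0.16  1.15] turn -0.1
board frame [[-41.4 -91.6]] z 0.1655
```

```bash
python3 -m inch '[[0.95,[0,0,0.5],0],[0.95,[0,0,0.9],0],[0.95,[0,0,1.1],0],[0.95,[0,0,1.1],0],[0.95,[0,0,1.1],0]]'; python3 - <<'E'
from h import *
tob(-43,-90,.154);cur()
tob(-43,145,.154)
E
```

```text
clock: 18.15
tool_pos: [0.5273, -0.1769, 0.1536]
eef_rot: [0.995, -0.1, -0.0, 0.0]
contact_force: [0.6, 0.3, -2.0]
opening: 0.224
t 18.15 pos [ 0.5273 -0.1769  0.1536] yaw -11.47 tilt 0.0 F [ 0.6  0.3 -2. ] open 0.224 q7 -1.51 -> shift cm [-0.1  -0.18 -0.04] turn -0.1
board frame [[-42.  -91.8]] z 0.1536
t 18.15 pos [ 0.5273 -0.1769  0.1536] yaw -11.47 tilt 0.0 F [ 0.6  0.3 -2. ] open 0.224 q7 -1.51 -> shift cm [ -0.15 -23.68  -0.04] turn -0.1
```

```bash
python3 -m inch '[[0.95,[0,-1,0],0],[0.95,[0,-2,0],0],[0.95,[0,-3,0],0],[0.95,[-0.1,-4,0],0],[0.95,[-0.1,-5,0],0],[0.95,[-0.1,-6,0],0],[0.95,[-0.1,-7,0],0],[0.95,[-0.1,-8,0],0],[0.95,[-0.1,-9,0],0],[0.95,[-0.1,-10,0],0],[0.95,[-0.1,-11,0],0],[0.95,[-0.1,-12,0],0],[0.95,[-0.1,-12,0],0]]'; python3 - <<'E'
from h import *
tob(-43,145,.154);cur()
snap('top','t7');snap('side','s7')
E
```

```text
clock: 19.45
tool_pos: [0.5507, -0.0567, 0.1537]
eef_rot: [0.995, -0.098, 0.0, -0.001]
contact_force: [-0.3, 0.7, -1.5]
opening: 0.221
t 19.45 pos [ 0.5507 -0.0567  0.1537] yaw -11.3 tilt 0.09 F [-0.3  0.7 -1.5] open 0.221 q7 -1.69 -> shift cm [ -0.02 -11.43  -0.02] turn 0.0
board frame [[-42.7  30.7]] z 0.1537
```

View pics/t7.png

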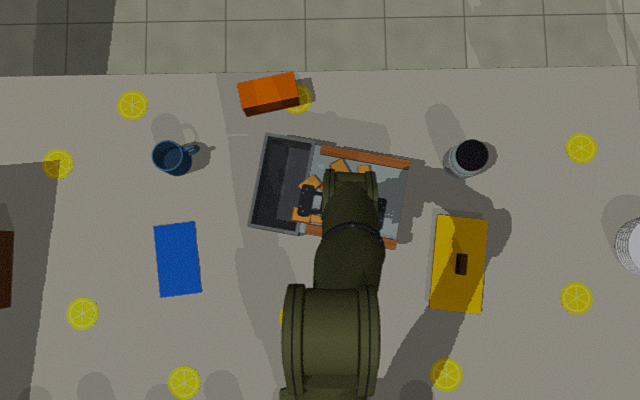

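View pics/s7.png

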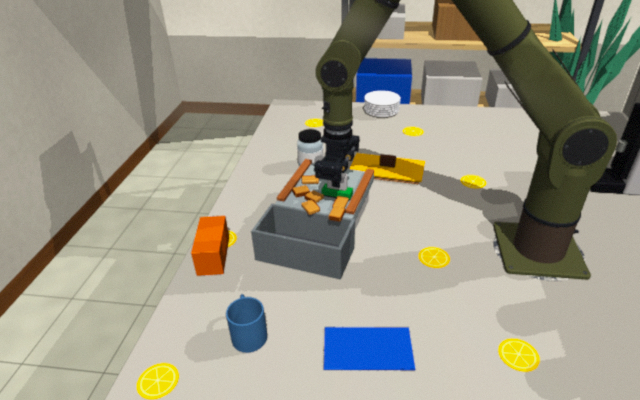

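```bash
python3 -m inch '[[0.95,[0,-1,0],0],[0.95,[0,-2,0],0],[0.95,[0,-3,0],0],[0.95,[0,-4,0],0],[0.95,[0,-5,0],0],[0.95,[0,-6,0],0],[0.95,[0,-7,0],0],[0.95,[0,-8,0],0],[0.95,[0,-9,0],0],[0.95,[0,-10,0],0],[0.95,[0,-11,0],0],[0.95,[0,-11.2,0],0],[0.95,[0,-11.2,0],0]]';python3 -m inch '[[0.95,[0,0,-2],0],[0.95,[0,0,-4],0],[0.95,[0,0,-6],0],[0.95,[0,0,-7],0],[0.95,[0,0,-7],0]]'; python3 - <<'E'
from h import *
tob(43,-90,.224);cur()
snap('top','t8');snap('side','s8')
E
```

```text
clock: 20.85
tool_pos: [0.5725, 0.0511, 0.1537]
eef_rot: [0.995, -0.1, 0.0, 0.0]
contact_force: [1.0, -0.5, -2.2]
opening: 0.221
clock: 21.35
tool_pos: [0.5732, 0.05, 0.2249]
eef_rot: [0.995, -0.1, 0.001, -0.0]
contact_force: [0.5, 0.5, -2.8]
opening: 0.228
t 21.35 pos [0.5732 0.05   0.2249] yaw -11.53 tilt 0.16 F [ 0.5  0.5 -2.8] open 0.228 q7 -1.85 -> shift cm [ 8.54 22.95  0.11] turn -0.2
board frame [[-41.7 139.8]] z 0.2249
```

View pics/t8.png

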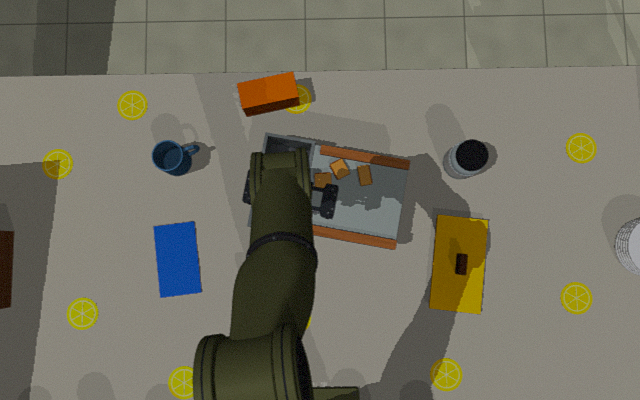

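View pics/s8.png

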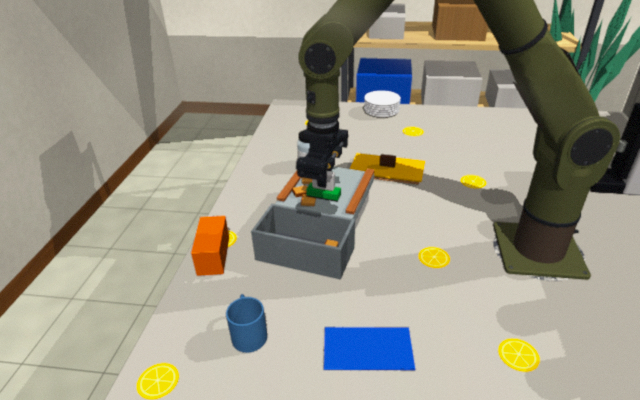

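```bash
python3 -m inch '[[0.95,[1.5,4,0],-0.2],[0.95,[3,8,0],-0.2],[0.95,[4.5,12,0],-0.2],[0.95,[6,16,0],-0.2],[0.95,[7.5,20,0],-0.2],[0.95,[8.5,23,0],-0.2],[0.95,[8.5,23,0],-0.2],[0.95,[8.5,23,0],-0.2],[0.95,[8.5,23,0],-0.2],[0.95,[8.5,23,0],-0.2]]'; python3 - <<'E'
from h import *
tob(43,-90,.154);cur()
snap('top','t9');snap('side','s9')
E
```

```text
clock: 22.45
tool_pos: [0.61, -0.1895, 0.2232]
eef_rot: [0.995, -0.097, -0.001, -0.001]
contact_force: [-0.0, 0.5, -1.9]
opening: 0.22
t 22.45 pos [ 0.61   -0.1895  0.2232] yaw -11.12 tilt 0.1 F [-0.   0.5 -1.9] open 0.22 q7 -1.49 -> shift cm [0.15 0.22 6.92] turn 0.2
board frame [[ 41.5 -87.9]] z 0.2232
```

View pics/t9.png

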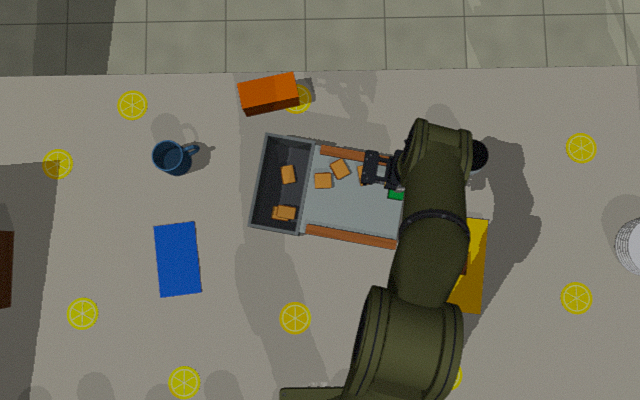

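View pics/s9.png

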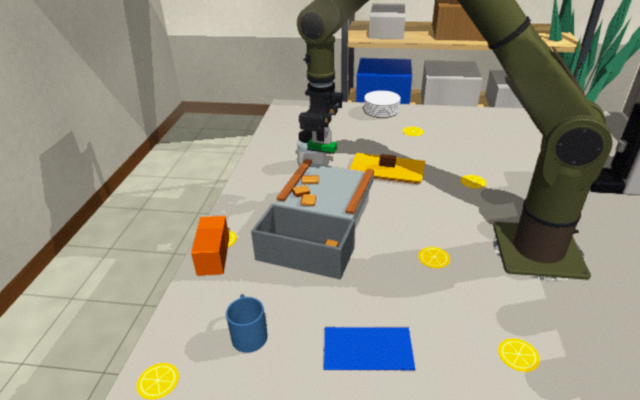

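```bash
python3 -m inch '[[0.95,[0.1,0.2,2],0],[0.95,[0.1,0.2,4],0],[0.95,[0.1,0.2,5.5],0],[0.95,[0.1,0.2,6],0],[0.95,[0.1,0.2,6],0],[0.95,[0.1,0.2,6],0],[0.95,[0.1,0.2,6],0]]'; python3 - <<'E'
from h import *
tob(42.5,-90,.154);cur()
E
```

```text
clock: 23.25
tool_pos: [0.6114, -0.194, 0.1648]
eef_rot: [0.995, -0.098, 0.001, 0.0]
contact_force: [0.7, -0.0, -2.6]
opening: 0.223
t 23.25 pos [ 0.6114 -0.194   0.1648] yaw -11.26 tilt 0.12 F [ 0.7 -0.  -2.6] open 0.223 q7 -1.48 -> shift cm [-0.12 -0.19  1.08] turn 0.1
board frame [[ 43.7 -91.9]] z 0.1648
```

```bash
python3 -m inch '[[0.95,[-0.1,0,0.5],0],[0.95,[-0.1,0,0.9],0],[0.95,[-0.1,0,1],0],[0.95,[-0.1,0,1],0],[0.95,[-0.1,0,1],0]]'; python3 - <<'E'
from h import *
cur()
tob(42.5,145,.154)
E
```

```text
clock: 23.75
tool_pos: [0.6097, -0.1936, 0.1537]
eef_rot: [0.995, -0.098, 0.0, 0.0]
contact_force: [0.3, 0.0, -1.7]
opening: 0.225
board frame [[ 42. -92.]] z 0.1537
t 23.75 pos [ 0.6097 -0.1936  0.1537] yaw -11.27 tilt 0.01 F [ 0.3  0.  -1.7] open 0.225 q7 -1.48 -> shift cm [  0.08 -23.7   -0.03] turn 0.1
```

```bash
python3 -m inch '[[0.95,[0,-1.2,0],0],[0.95,[0,-2.4,0],0],[0.95,[0,-3.6,0],0],[0.95,[0,-4.8,0],0],[0.95,[0,-6,0],0],[0.95,[0,-7.2,0],0],[0.95,[0,-8.4,0],0],[0.95,[0,-9.6,0],0],[0.95,[0,-10.8,0],0],[0.95,[0,-12,0],0],[0.95,[0,-13.2,0],0],[0.95,[0,-14.4,0],0],[0.95,[0,-15.6,0],0],[0.95,[0,-16.8,0],0],[0.95,[0,-18,0],0],[0.95,[0,-19.2,0],0],[0.95,[0,-20.4,0],0],[0.95,[0,-21.6,0],0],[0.95,[0,-22.8,0],0],[0.95,[0,-23.6,0],0]]';python3 -m inch '[[0.95,[0,0,0],0],[0.95,[0,0,-2],0],[0.95,[0,0,-4],0],[0.95,[0,0,-6],0],[0.95,[0,0,-7],0],[0.95,[0,0,-7],0]]'; python3 - <<'E'
from h import *
tob(0,-90,.224);cur()
snap('top','t10');snap('side','s10')
E
```

```text
clock: 25.75
tool_pos: [0.656, 0.0397, 0.1537]
eef_rot: [0.995, -0.098, 0.0, -0.0]
contact_force: [-1.0, 0.3, -2.5]
opening: 0.221
clock: 26.35
tool_pos: [0.6567, 0.0371, 0.2252]
eef_rot: [0.995, -0.099, 0.002, -0.0]
contact_force: [-0.6, -0.4, -1.6]
opening: 0.22
t 26.35 pos [0.6567 0.0371 0.2252] yaw -11.32 tilt 0.18 F [-0.6 -0.4 -1.6] open 0.22 q7 -1.81 -> shift cm [-4.28 23.35  0.1 ] turn 0.0
board frame [[ 42.6 143.5]] z 0.2252
```

View pics/t10.png

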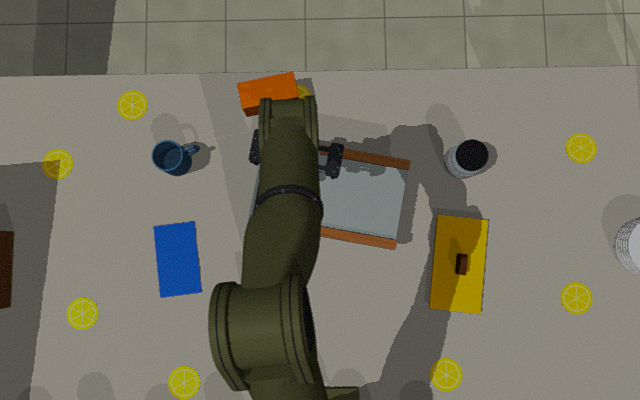

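View pics/s10.png

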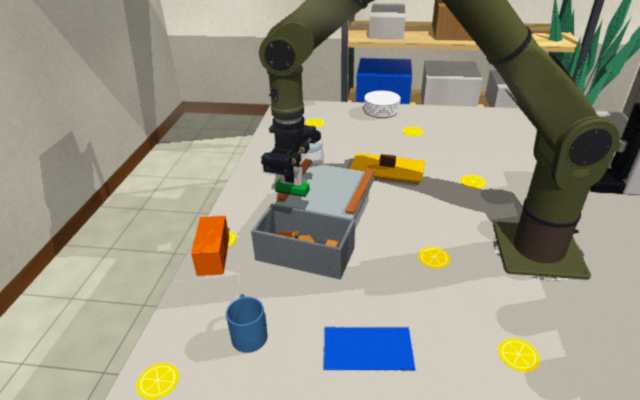

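```bash
python3 - <<'E'
from h import *
to(.4378,.3702,.2,7.5)
E
```

```text
t 26.45 pos [0.6552 0.0375 0.223 ] yaw -11.29 tilt 0.07 F [-0.5 -0.2 -2.4] open 0.221 q7 -1.81 -> shift cm [-27.83 -28.37   2.32] turn -18.8
```

```bash
python3 -m inch '[[0.95,[-2,-2,0],-2],[0.95,[-5,-5,0],-4],[0.95,[-8,-8,0],-6],[0.95,[-11,-11,0],-8],[0.95,[-14,-14,0],-10],[0.95,[-17,-17,0],-12],[0.95,[-20,-20,0],-14],[0.95,[-23,-23,0],-16],[0.95,[-26,-26.5,0],-18],[0.95,[-27.8,-28.4,0],-18.8],[0.95,[-27.8,-28.4,1],-18.8],[0.95,[-27.8,-28.4,2],-18.8],[0.95,[-27.8,-28.4,2.3],-18.8],[0.95,[-27.8,-28.4,2.3],-18.8]]'; python3 - <<'E'
from h import *
to(.4378,.3702,.057,7.5)
snap('top','t11');snap('side','s11')
E
```

```text
clock: 27.85
tool_pos: [0.4392, 0.3685, 0.1996]
eef_rot: [0.998, 0.064, -0.001, 0.001]
contact_force: [-0.1, -0.1, -1.9]
opening: 0.223
t 27.85 pos [0.4392 0.3685 0.1996] yaw 7.37 tilt 0.17 F [-0.1 -0.1 -1.9] open 0.223 q7 -2.15 -> shift cm [-0.09 -0.22 14.26] turn -0.1
```

View pics/t11.png

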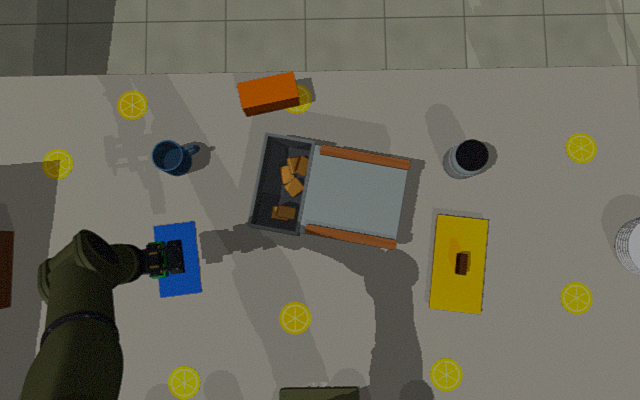

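View pics/s11.png

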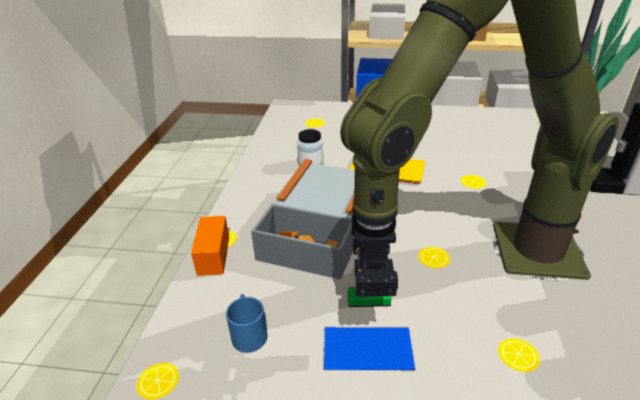

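```bash
python3 - <<'E'
from h import *
im=cv2.imread('pics/t11.png'); cv2.imwrite('pics/c11.png',cv2.resize(im[125:245,240:330],None,fx=5,fy=5,interpolation=cv2.INTER_CUBIC))
E
python3 -m inch '[[0.95,[-0.1,-0.1,3],0],[0.95,[-0.1,-0.1,7],0],[0.95,[-0.1,-0.1,10],0],[0.95,[-0.1,-0.1,12],0],[0.95,[-0.1,-0.1,13.2],0],[0.95,[-0.1,-0.1,13.7],0],[0.95,[-0.1,-0.1,13.7],0],[0.95,[-0.1,-0.1,13.7],0]]'; python3 - <<'E'
from h import *
to(.4378,.3702,.0566,7.5)
E
```

```text
clock: 28.75
tool_pos: [0.4383, 0.372, 0.0647]
eef_rot: [0.998, 0.066, 0.001, -0.001]
contact_force: [0.1, -0.1, -1.9]
opening: 0.216
t 28.75 pos [0.4383 0.372  0.0647] yaw 7.51 tilt 0.12 F [ 0.1 -0.1 -1.9] open 0.216 q7 -2.14 -> shift cm [-0.07  0.17  0.81] turn 0.0
```

View pics/c11.png

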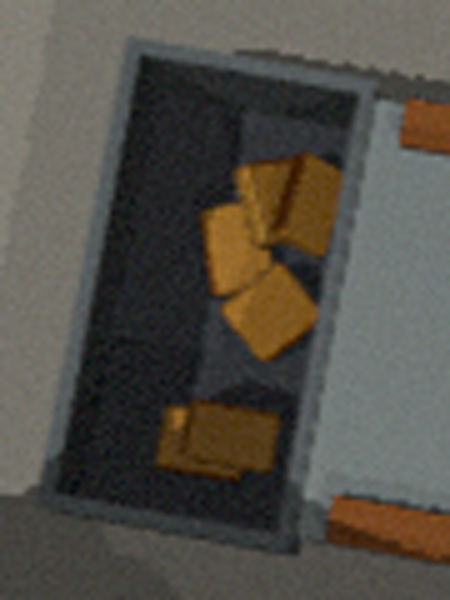

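All six lie in the tray: four in the upper group and two stacked at about (283,212). Set the scraper down.

```bash
python3 -m inch '[[0.95,[0,0.1,0.4],0],[0.95,[0,0.1,0.7],0],[0.95,[0,0.1,0.8],0],[0.95,[0,0.1,0.8],0],[0.95,[0,0.1,0.8],0]]'; python3 - <<'E'
from h import *
to(.4378,.3702,.0566,7.5)
E
```

```text
clock: 29.25
tool_pos: [0.4379, 0.3707, 0.0566]
eef_rot: [0.998, 0.066, 0.0, -0.0]
contact_force: [-0.8, -0.4, 6.0]
opening: 0.221
t 29.25 pos [0.4379 0.3707 0.0566] yaw 7.53 tilt 0.05 F [-0.8 -0.4  6. ] open 0.221 q7 -2.14 -> shift cm [-0.02  0.05 -0.  ] turn 0.0
```

Contact made; release, retreat up.

```bash
python3 -m inch '[[0,[0,0,0],0],[0,[0,0,0],0],[0,[0,0,0],0],[0,[0,0,0],0],[0,[0,0,0],0],[0,[0,0,0],0],[0,[0,0,0],0],[0,[0,0,0],0],[0,[0,0,0],0],[0,[0,0,-2],0],[0,[0,0,-5],0],[0,[0,0,-9],0],[0,[0,0,-13],0],[0,[0,0,-17],0],[0,[0,0,-17],0],[0,[0,0,-17],0]]'; python3 - <<'E'
from h import *
snap('side','s12');snap('top','t12')
for o in viewer.outline_of('top','lid'): print(o['p'],*rect('top',o['pixels'],.02))
to(.53,.2,.23,-7.5)
to(.53,-.2,.23,-7.5)
to(.4143,-.3697,.2,-7.5)
E
```

```text
clock: 30.85
tool_pos: [0.4378, 0.3707, 0.2264]
eef_rot: [0.998, 0.066, 0.001, -0.001]
contact_force: [0.6, -0.3, 0.4]
opening: 0.998
0.96 [ 0.41458264 -0.3680191 ] (246.0, 136.7) -7.69
t 31.0 pos [0.4368 0.3699 0.2242] yaw 7.54 tilt 0.18 F [ 0.  -0.2  0.1] open 1.001 q7 -2.15 -> shift cm [ 7.01 18.07 -0.56] turn 15.0
t 31.0 pos [0.4368 0.3699 0.2242] yaw 7.54 tilt 0.18 F [ 0.  -0.2  0.1] open 1.001 q7 -2.15 -> shift cm [ 1.76 57.72 -0.48] turn 15.0
t 31.0 pos [0.4368 0.3699 0.2242] yaw 7.54 tilt 0.18 F [ 0.  -0.2  0.1] open 1.001 q7 -2.15 -> shift cm [-11.93  73.02   2.59] turn 15.0
```

View pics/s12.png

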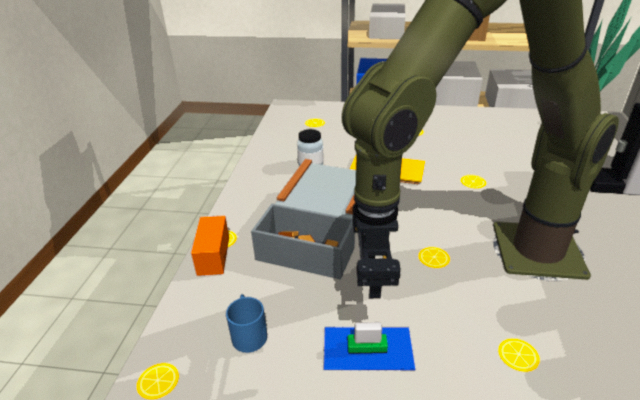

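View pics/t12.png

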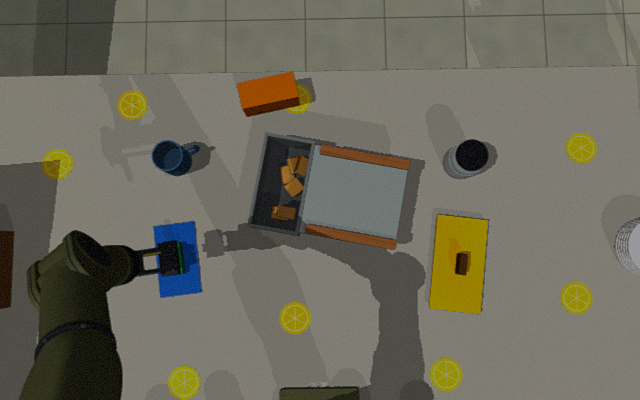

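```bash
python3 -m inch '[[0,[1.5,4,0],3],[0,[3,8.5,0],6],[0,[5,13,0],9],[0,[7,18,0],12],[0,[6.4,22.5,0],15],[0,[5.8,27,0],15],[0,[5.2,31.5,0],15],[0,[4.6,36,0],15],[0,[4,40.5,0],15],[0,[3.4,45,0],15],[0,[2.8,49.5,0],15],[0,[2.2,54,0],15],[0,[1.7,58,0],15],[0,[-2,62,0],15],[0,[-5.5,66,1],15],[0,[-9,70,2],15],[0,[-11.9,73,2.5],15],[0,[-11.9,73,2.5],15],[0,[-11.9,73,2.5],15],[0,[-11.9,73,2.5],15]]'; python3 - <<'E'
from h import *
snap('side','s13')
to(.4138,-.3697,.040,-7.5)
E
```

```text
clock: 33.0
tool_pos: [0.4161, -0.3672, 0.1999]
eef_rot: [0.998, -0.064, -0.0, -0.001]
contact_force: [0.1, 1.0, -0.5]
opening: 1.002
t 33.05 pos [ 0.4167 -0.3668  0.2002] yaw -7.29 tilt 0.1 F [-0.3  0.6  0.4] open 0.999 q7 -1.06 -> shift cm [-0.25  0.36 16.02] turn 0.2
```

View pics/s13.png

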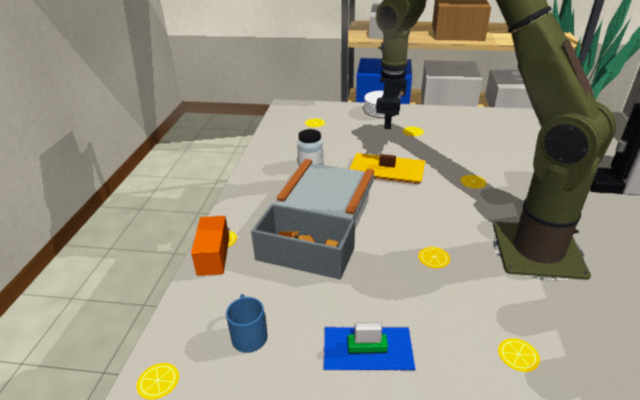

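Lid on the cork mat, knob at (388,160); board bare; scraper upright. Descend toward the knob.

```bash
python3 -m inch '[[0,[-0.2,0.2,4],0],[0,[-0.2,0.2,8],0],[0,[-0.2,0.2,9],0],[0,[-0.2,0.2,9],0],[0,[-0.2,0.2,9],0],[0,[-0.2,0.2,9],0]]'; python3 - <<'E'
from h import *
to(.4138,-.3697,.040,-7.5)
E
```

```text
clock: 33.65
tool_pos: [0.4144, -0.371, 0.1124]
eef_rot: [0.998, -0.065, 0.001, 0.001]
contact_force: [-0.0, 0.6, -0.2]
opening: 0.997
t 33.65 pos [ 0.4144 -0.371   0.1124] yaw -7.44 tilt 0.19 F [-0.   0.6 -0.2] open 0.997 q7 -1.06 -> shift cm [-0.09 -0.13  7.24] turn 0.1
```

```bash
python3 -m inch '[[0,[-0.1,-0.1,3],0],[0,[-0.1,-0.1,6],0],[0,[-0.1,-0.1,7],0],[0,[-0.1,-0.1,7.2],0],[0,[-0.1,-0.1,7.2],0],[0,[-0.1,-0.1,7.2],0],[0.95,[-0.1,-0.1,7.2],0],[0.95,[-0.1,-0.1,7.2],0],[0.95,[-0.1,-0.1,7.2],0],[0.95,[-0.1,-0.1,7.2],0],[0.95,[-0.1,-0.1,7.2],0],[0.95,[-0.1,-0.1,7.2],0],[0.95,[-0.1,-0.1,7.2],0],[0.95,[-0.1,-0.1,7.2],0],[0.95,[-0.1,-0.1,7.2],0],[0.95,[-0.1,-0.1,7.2],0],[0.95,[-0.1,-0.1,7.2],0],[0.95,[-0.1,-0.1,7.2],0]]' 45; python3 - <<'E'
from h import *
to(.4138,-.3697,.040,-7.5)
E
```

```text
clock: 35.45
tool_pos: [0.4122, -0.3694, 0.0387]
eef_rot: [0.998, -0.065, 0.0, 0.0]
contact_force: [0.3, -0.6, -0.5]
opening: 0.222
t 35.45 pos [ 0.4122 -0.3694  0.0387] yaw -7.47 tilt 0.01 F [ 0.3 -0.6 -0.5] open 0.222 q7 -1.06 -> shift cm [ 0.16  0.01 -0.13] turn 0.0
```

```bash
python3 -m inch '[[0.95,[0,0,-1],0],[0.95,[0,0,-3],0],[0.95,[0,0,-6],0],[0.95,[0,0,-10],0],[0.95,[0,0,-14],0],[0.95,[0,0,-18],0],[0.95,[0,0,-19],0],[0.95,[0,0,-19],0],[0.95,[0,0,-19],0]]'; python3 - <<'E'
from h import *
for q in ([[133,40],[375,90],[297,548],[40,497]],[[147,55],[358,93],[280,530],[57,495]]):
    w=back('top',np.array(q)/5+[240,125]-.5,.1)[:,:2]
    d=w[0]+w[1]-w[2]-w[3]; print(w.mean(0),np.degrees(np.arctan2(d[1],d[0])),np.linalg.norm(d)/2*1000,np.linalg.norm(w[0]+w[3]-w[1]-w[2])/2*1000)
to(.6211,.0848,.222,-11.5)
snap('side','s14')
E
```

```text
clock: 36.35
tool_pos: [0.4114, -0.3685, 0.2275]
eef_rot: [0.998, -0.065, -0.001, -0.001]
contact_force: [0.7, -0.4, -3.4]
opening: 0.22
[0.6230417  0.08367302] -11.042680283730347 232.7170172375365 126.70265917501183
[0.62320552 0.08402792] -11.296915761185133 223.2399930877348 109.49637878480117
t 36.35 pos [ 0.4114 -0.3685  0.2275] yaw -7.45 tilt 0.16 F [ 0.7 -0.4 -3.4] open 0.22 q7 -1.05 -> shift cm [ 14.92 -47.66   0.58] turn 4.0
```

View pics/s14.png

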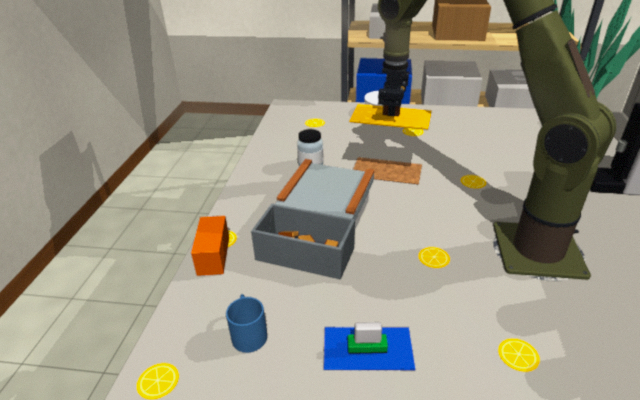

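```bash
python3 -m inch '[[0.95,[0.6,-2,0],1],[0.95,[1.6,-5,0],2],[0.95,[3,-9,0],3],[0.95,[4.2,-13,0],4],[0.95,[5.4,-17,0],4],[0.95,[6.6,-21,0],4],[0.95,[7.8,-25,0],4],[0.95,[9,-29,0],4],[0.95,[10.4,-33,0],4],[0.95,[11.7,-37,0],4],[0.95,[12.9,-41,0],4],[0.95,[14,-44.5,0],4],[0.95,[14.6,-46.5,0],4],[0.95,[14.9,-47.6,0],4],[0.95,[14.9,-47.6,0],4],[0.95,[14.9,-47.6,0],4],[0.95,[14.9,-47.6,0],4]]'; python3 - <<'E'
from h import *
snap('top','t15');snap('side','s15')
to(.6213,.0845,.127,-11.4)
for o in viewer.outline_of('top','lid'): print(o['p'],*rect('top',o['pixels'],r.get_state()['tool_pos'][2]-.027+.008))
E
```

```text
clock: 38.1
tool_pos: [0.6212, 0.0807, 0.2284]
eef_rot: [0.995, -0.101, -0.001, 0.001]
contact_force: [0.2, -0.4, -2.9]
opening: 0.223
t 38.2 pos [0.6215 0.0813 0.2287] yaw -11.61 tilt 0.06 F [ 0.4 -1.1 -2.4] open 0.224 q7 -1.88 -> shift cm [-0.08 -0.32 10.17] turn -0.2
0.73 [0.69611713 0.03304642] (82.9, 71.9) -11.98
```

View pics/s15.png

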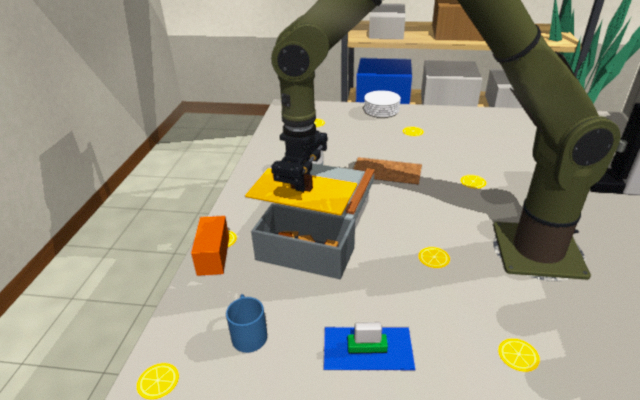

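View pics/t15.png

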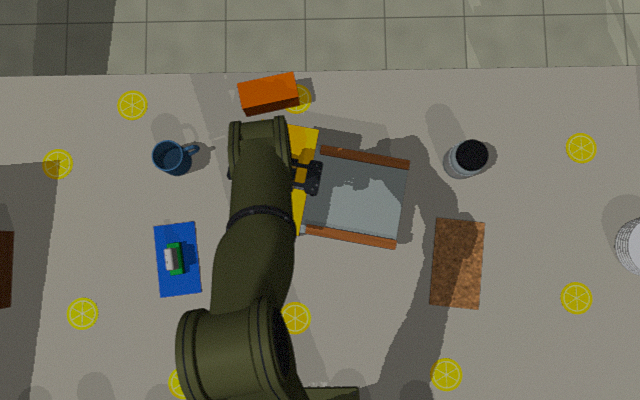

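```bash
python3 -m inch '[[0.95,[0,-0.2,3],-0.2],[0.95,[0,-0.2,6],-0.2],[0.95,[0,-0.2,7.4],-0.2],[0.95,[0,-0.2,7.8],-0.2],[0.95,[0,-0.2,7.8],-0.2],[0.95,[0,-0.2,7.8],-0.2],[0.95,[0,-0.2,7.8],-0.2]]'; python3 - <<'E'
from h import *
to(.6213,.0845,.127,-11.4)
snap('side','s16')
im=cv2.imread('pics/s16.png'); cv2.imwrite('pics/c16.png',cv2.resize(im[150:280,240:380],None,fx=4,fy=4))
E
```

```text
clock: 38.95
tool_pos: [0.6232, 0.0852, 0.1521]
eef_rot: [0.995, -0.098, 0.001, -0.0]
contact_force: [-0.5, 0.5, -1.6]
opening: 0.222
t 38.95 pos [0.6232 0.0852 0.1521] yaw -11.28 tilt 0.15 F [-0.5  0.5 -1.6] open 0.222 q7 -1.87 -> shift cm [-0.18  0.11  2.51] turn 0.1
```

View pics/c16.png

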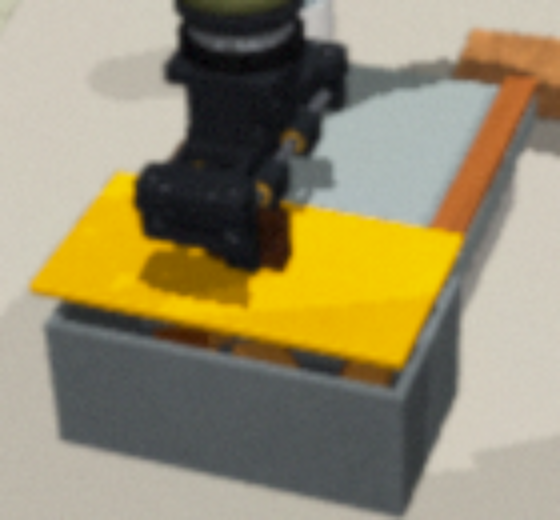

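```bash
python3 -m inch '[[0.95,[-0.1,0.1,0],0],[0.95,[-0.1,0.1,0],0],[0.95,[-0.1,0.1,0],0]]'; python3 - <<'E'
from h import *
to(.6213,.0845,.127,-11.4)
E
python3 -m inch '[[0.95,[0,0,0.4],0],[0.95,[0,0,0.8],0],[0.95,[0,0,1.2],0],[0.95,[0,0,1.6],0],[0.95,[0,0,2],0],[0.95,[0,0,2.2],0],[0.95,[0,0,2.2],0]]'; python3 - <<'E'
from h import *
to(.6213,.0845,.127,-11.4)
E
```

```text
clock: 39.3
tool_pos: [0.6211, 0.0844, 0.1509]
eef_rot: [0.995, -0.098, 0.0, 0.0]
contact_force: [0.1, 0.1, -1.9]
opening: 0.225
t 39.3 pos [0.6211 0.0844 0.1509] yaw -11.27 tilt 0.02 F [ 0.1  0.1 -1.9] open 0.225 q7 -1.87 -> shift cm [ 0.02 -0.02  2.39] turn 0.1
clock: 40.0
tool_pos: [0.6208, 0.0844, 0.1283]
eef_rot: [0.995, -0.098, -0.0, 0.0]
contact_force: [-1.5, -0.1, -1.4]
opening: 0.223
t 40.0 pos [0.6208 0.0844 0.1283] yaw -11.27 tilt 0.04 F [-1.5 -0.1 -1.4] open 0.223 q7 -1.87 -> shift cm [ 0.04 -0.02  0.13] turn 0.1
```

```bash
python3 -m inch '[[0.95,[0,0,0.1],0],[0.95,[0,0,0.2],0],[0.95,[0,0,0.2],0]]'; python3 - <<'E'
from h import *
to(.6213,.0845,.127,-11.4); snap('side','s17')
im=cv2.imread('pics/s17.png'); cv2.imwrite('pics/c17.png',cv2.resize(im[150:280,240:380],None,fx=4,fy=4))
E
```

```text
clock: 40.3
tool_pos: [0.6212, 0.0844, 0.1268]
eef_rot: [0.995, -0.098, 0.0, -0.0]
contact_force: [-0.8, -0.5, -2.2]
opening: 0.222
t 40.3 pos [0.6212 0.0844 0.1268] yaw -11.27 tilt 0.02 F [-0.8 -0.5 -2.2] open 0.222 q7 -1.87 -> shift cm [ 0.01 -0.01 -0.02] turn 0.1
```

View pics/c17.png

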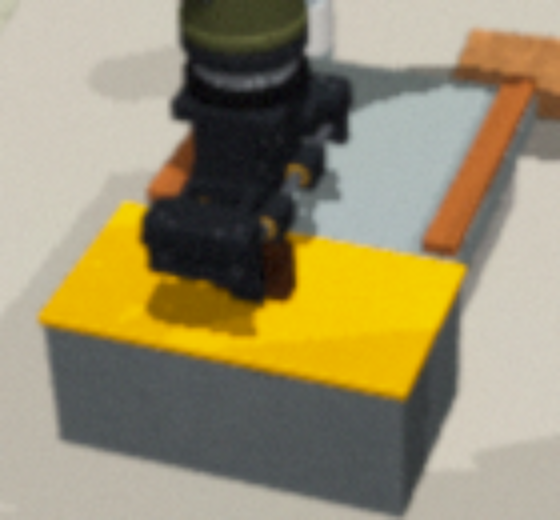

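Nearly seated. One more millimetre, watching the force, then release.

```bash
python3 -m inch '[[0.95,[0,0,0.1],0],[0.95,[0,0,0.1],0]]'; python3 -m inch '[[0,[0,0,0.1],0],[0,[0,0,0.1],0],[0,[0,0,0.1],0],[0,[0,0,0.1],0],[0,[0,0,0.1],0],[0,[0,0,0],0],[0,[0,0,0],0],[0,[0,0,0],0],[0,[0,0,0],0],[0,[0,0,-2],0],[0,[0,0,-6],0],[0,[0,0,-10],0],[0,[0,0,-14],0],[0,[0,0,-16],0],[0,[0,0,-16],0]]'; python3 - <<'E'
from h import *
snap('side','s18')
im=cv2.imread('pics/s18.png'); cv2.imwrite('pics/c18.png',cv2.resize(im[150:280,240:380],None,fx=4,fy=4))
to(.5,-.2,.27,-11.4)
E
```

```text
clock: 40.55
tool_pos: [0.6212, 0.0844, 0.1267]
eef_rot: [0.995, -0.098, 0.0, -0.0]
contact_force: [-2.4, 0.2, 4.5]
opening: 0.22
clock: 42.05
tool_pos: [0.623, 0.0845, 0.2893]
eef_rot: [0.995, -0.098, 0.004, -0.001]
contact_force: [0.4, -0.3, -0.1]
opening: 1.0
t 42.1 pos [0.6217 0.0845 0.2869] yaw -11.27 tilt 0.17 F [-0.  -0.5  0. ] open 1.001 q7 -1.89 -> shift cm [-6.38 30.28  1.64] turn 0.1
```

View pics/c18.png

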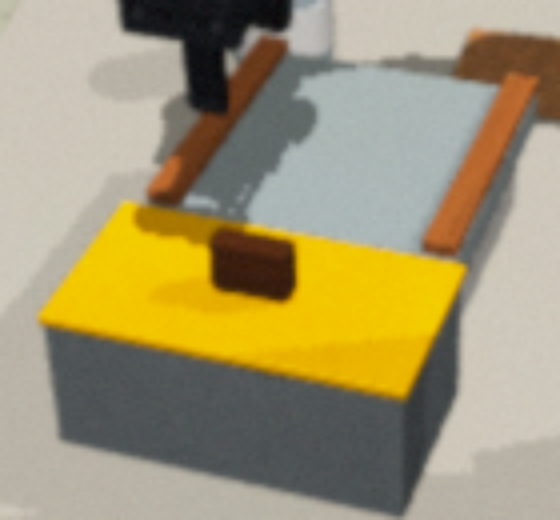

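```bash
python3 -m inch '[[0,[-1,4,0],0],[0,[-2,9,0],0],[0,[-3,14,0],0],[0,[-4,19,0],0],[0,[-5,24,0],0],[0,[-5.7,27,0],0],[0,[-6.3,30,0],0],[0,[-7,34,0],0],[0,[-8,38,0],0],[0,[-9,42,0],0],[0,[-10,46,0],0],[0,[-10,48,0],0],[0,[-10,48,0],0],[0,[-10,48,0],0]]'; python3 - <<'E'
from h import *
snap('side','s19');snap('top','t19')
z={'lid':.108,'scraper':.028,'mug':.09,'sugar_jar':.12,'blue_mat':.004,'rusk1':.113}
for n in z:
  for o in viewer.outline_of('top',n): print(n,round(o['p'],2),o['bbox'],*rect('top',o['pixels'],z[n]))
E
```

```text
clock: 43.5
tool_pos: [0.4289, -0.3656, 0.2842]
eef_rot: [0.995, -0.098, -0.001, -0.001]
contact_force: [0.3, 1.0, -0.6]
opening: 1.003
lid 0.89 [242.6, 132.4, 78.0, 105.4] [0.62149072 0.08412476] (248.7, 137.9) -11.17
scraper 0.78 [162.2, 241.2, 20.2, 32.4] [0.43809491 0.37085529] (82.0, 47.2) 6.34
mug 0.75 [154.5, 138.9, 44.9, 38.6] [0.69359991 0.35816077] (113.3, 87.8) 75.92
mug 0.43 [302.5, 146.6, 106.9, 103.7] [ 0.58723669 -0.09867331] (240.6, 232.1) 78.91
sugar_jar 0.6 [440.7, 136.3, 49.0, 45.4] [ 0.67350952 -0.36798093] (116.7, 85.3) -64.48
blue_mat 0.64 [151.2, 221.1, 52.8, 75.3] [0.43763861 0.37067688] (190.7, 110.3) 6.48
```

View pics/t19.png

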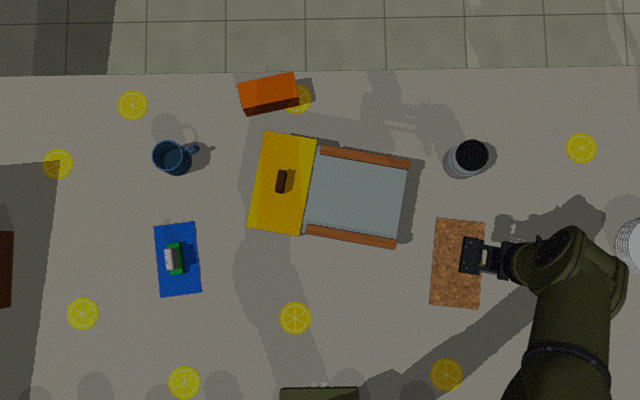

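View pics/s19.png

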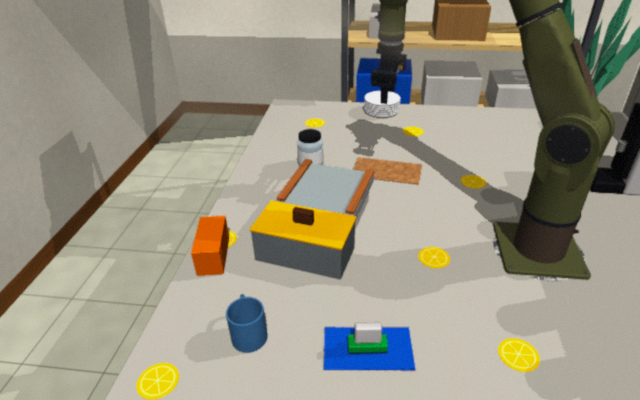

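```bash
python3 -c "
from plant import r
print(r.finish_job())"
```

```text
the job is handed in; nothing more can be done
None
```

The job is finished and handed in at about 43.8 s of the 192 s allowed.

- **Lid off:** I lifted the lid by its knob and set it flat on the cork mat.
- **Rusks:** I pushed all six off the board into the tray with the scraper, in two passes. The fingers stayed on the handle, above the rusks' height. Before closing, the overhead picture showed all six in the tray, four in one group and two stacked.
- **Scraper:** I stood it upright back on the blue mat. It measured within about 1 mm of the mat's centre.
- **Lid back on:** I reseated the lid on the tray. It measured about 1–2 mm and 0.2° from my tray estimate, and the side view shows it level with no gap at the rim.

In the last pictures the board and table were clear of rusks and nothing was touching the robot. The mug and jar measured within about 3 mm of their starting positions, which is within measuring error. I saw no knock and no slip of the grip.

My two estimates of the board's angle disagreed: about -12° from the lid's outline, -11.3° from the rails. I used the rails' angle. The last network search for rusks found none, and one low-confidence hit named the board as a mug. No check failed.

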